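Set up the magnetic stirrer for a sample jar

ROBOT

A 6-joint arm with a two-finger parallel gripper is mounted at the origin on the work surface. World frame = base frame: x ahead of the robot, y to its left, z up, the work surface at z = 0. Lengths are in mm, angles in rad, forces in N, time in s.
With the tool pointing down it reaches from about 275 to 725 mm from the base axis. Payload 5.6 kg.
Tool frame: the origin (TCP) lies between the finger pads; the fingertips stand 14 mm ahead of it and the grasp point (between the pads) lies 5 mm behind it (ctrl.tips_ahead is the distance from the TCP to the fingertips, in mm); z points along the fingers, y is the line along which they close (so a half turn about z gives the same grasp; the last joint's range is limited). The gripper opens to 85 mm and grips with 20 to 120 N. Pads are 22 mm wide; open, the fingers measure 114 mm over their backs; the gripper's body (76 mm by 85 mm) begins 54 mm behind the grasp point. The pads swing forward as they close: fully open they stand 13 mm farther back than shut.
Start: joints at [-0.853, 0.255, 0.108, 0, -1.424, -0.285], TCP at [230.696, -499.272, 245.283] pointing down, gripper open.
Joint ranges: [-2.95, 2.95], [-1.21, 1.97], [-1.09, 1.5], [-2.87, 1.71], [-2.94, -0.07], [-3.05, 3.05]. Speed limits (rad/s): [2.57, 2.57, 3.14, 3.14, 3.14, 3.14].

INTERFACE

Orientations are given as a unit quaternion [w, x, y, z].
In Python, from station import ctrl, snapshot gives the robot as it stands. The module is installed in compiled form; this text tells all that it offers.
- The arm moves only by the tool servo_tool, never from a script. Its argument "targets" is a list of rows, each an object with "linear": the shift along the world's x, y, z scaled (see below), a list of three; "rot": the turn, a rotation vector about the world's x, y, z scaled (see below), a list of three. In form: [{"linear": [tx, ty, tz], "rot": [ax, ay, az]}, ...]. A call has 1 to 20 rows; each row is the pose to reach, as a shift and turn from the pose commanded when the call began; what a row does not reach only later rows make up. The controller multiplies each number of a shift by 0.6 m and each number of a turn by 0.5 rad. A row lasts 1/12 s, in which the tool goes at most 41.7 mm and 7.16 degrees, less where a joint would pass 70% of its speed; a pose out of reach is approached as far as the arm can. A call with a number of a shift or a turn outside -1 to 1 is refused whole. A call with a gripper value outside its range is refused whole. "gripper" is the closure, from 0 (fully open) to 1 (shut), set as the call begins (left out, the last holds). The fingers move at their own pace and stop on an object; "force" is the grip in N (left out, the last holds). Time passes only in rows, so rows that repeat a pose let the fingers close. It gives the time, the measured TCP pose, the force, the opening and the grip force at its end, in the units of the state.
- ctrl.read_state(): the state, without advancing time (a new reading comes with each control period).
- snapshot(name): name is "scene" or "top" or "wrist"; returns a dict with "pixels" (480x640x3 uint8, red, green, blue), "intrinsics" (3x3 intrinsics, pixels), "R" (3x3) and "t" (3): a world point X has camera coordinates R X + t. Camera axes: x right, y down, z forward; pixel columns grow to the right and rows downward; lengths in mm; the calibration is good to about 2 mm. A picture is of the moment at which its call begins. There is no depth.
- ctrl.close_job(): hands the job in; it is judged then, once.
The state is a dict: "clock": time; "q": joint angles; "qvel": joint speeds; "effort": joint torques, N m; "eef_pos": TCP position; "tcp_rot": TCP orientation; "force": force on the tool from outside, world axes, zero at the start; "ft_torque": the same for the moment, N m; "gripper_width": finger opening in mm; "finger_force": force on a finger pad.
Only numpy, scipy, OpenCV 4.12 (cv2) and the standard library are available. Lean on these libraries where they do the work, as an engineer would, in place of code of your own. Each camera call takes 0.05 s, during which the arm holds its last target. There are 200 camera calls.

TASK

Get the stirrer ready for the sample: set the squat capped jar gently down, upright, in the middle of the stirrer's metal plate, turn the bar-shaped mode selector so that it clicks in pointing at the ring symbol, and turn the round speed dial until its white line points at the black wedge on its scale. The order does not matter. Leave everything else on the bench standing where it is.

Things in the scene. Friction and masses are not known exactly. Their poses are not given: they have to be found in the camera images.
- stirrer: white magnetic stirrer, fixed, 300 (x) x 220 (y) mm. Origin: centre of its underside; x points away from the robot towards the plate, z up. Control deck in front, 70 mm high, with the selector at (-100, 58) and the dial at (-100, -58) mm; from x = -37 mm on a raised part with the square metal plate, 172 x 172 mm, top 100 mm high, centre at (60, 0)
- plate_centre (a point): centre of the metal plate on its top face, inside an engraved circle of 68 mm diameter
- selector (a joint): angle of the mode selector, rad: 0 to 2.618, growing clockwise seen from above. Six spring detents 30 degrees (0.5236) apart from 0 on; let go, it settles in the nearest. At 0 its pointer stands 75 degrees counter-clockwise of the stirrer's x. Torque to pass a detent about 0.08 N m
- selector_grip (a point): grip point on the selector's axis, 30 mm above the deck. Black knob: round skirt 44 mm in diameter, 8 mm high, with a bar grip on it 42 mm long, 14 mm wide, top 40 mm above the deck. The bar lies along the pointing direction; the pointing end has a small nose and a white line on top
- selector_aim (a point): the point on the deck at which the selector points, 38 mm from its axis, on the circle of symbols
- ring_mark: centre of the ring symbol (a black ring 13 mm across, flush with the deck), the wanted mode. It stands at the third, fourth or fifth detent of the selector, 38 mm from its axis; a solid square and a cross stand at the two others, and short strokes at the first, second and last
- dial (a joint): angle of the speed dial, rad: 0 to 4.712, growing clockwise seen from above, no detents, stays where it is left. At 0 it points 135 degrees counter-clockwise of the stirrer's x
- dial_grip (a point): point on the dial's axis, 25 mm above the deck. The dial is a round black knob 38 mm in diameter, 28 mm high above the deck, with a white line on top from its centre to its rim in the pointing direction
- dial_aim (a point): the point on the deck at which the dial points, 32 mm from its axis
- speed_mark_tip (a point): the point of the black wedge lying flush on the deck on the dial's scale, at 32 mm from the dial's axis (the wedge is 12 mm long and widens outwards to 11 mm): the wanted speed
- jar: the sample jar: squat, capped, amber, with a paper label, 54 mm in diameter, 85 mm high with its cap, upright on the bench, about 0.2 kg. Origin: centre of its underside. A taller amber bottle stands elsewhere and is not meant
- tall_bottle: bystander: tall amber bottle, 68 mm in diameter, 165 mm high; origin: centre of its underside. Not to be disturbed
- wash_bottle: bystander: white wash bottle, with a blue cap, 70 mm in diameter, 180 mm high; origin: centre of its underside. Not to be disturbed
- beaker: bystander: glass beaker, 68 mm in diameter, 90 mm high; origin: centre of its underside. Not to be disturbed
- dropper: bystander: small dropper bottle, with a red cap, 32 mm in diameter, 75 mm high; origin: centre of its underside. Not to be disturbed
- vial: bystander: glass vial, 20 mm in diameter, 45 mm high; origin: centre of its underside. Not to be disturbed
- loose_cap: bystander: loose white cap, 34 mm in diameter, 16 mm high; origin: centre of its underside. Not to be disturbed
- tip_box: bystander: pipette tip box, 120 x 85 mm, 61 mm high; origin: centre of its underside. Not to be disturbed

How it is judged:
By the outcome, as a careful person would: the job done as asked, in the order asked, and still so for the second after the job is handed in, with the robot touching nothing.
It also fails if it takes over 72 s, if anything falls off the work surface, if the arm or the gripper's body presses on something with over 40 N, if the wrist force passes 120 N, or if a joint passes its speed limit or range.

## Working session

There is one attempt and no reset: what is moved stays moved. The work goes in short steps, Python scripts to look and compute and a tool call to move; the robot and the scene stay as the last step left them, time stands still between calls to the robot, and variables do not carry over. Pictures are saved under pics/ and viewed, at most 10 in all, crops included, and the job is handed in when it is done.

Besides the shell and the picture viewer there is one more tool, called after "Request:" as name([rows], argument=value, ...), one row to a line, values as JSON. servo_tool: Moves the arm, as the interface text tells. Shifts and turns lie within -1 to 1; 1 stands for 0.6 m of shift or 0.5 rad of turn. Its arguments: {"type":"object","properties":{"targets":{"type":"array","items":{"type":"object","properties":{"linear":{"type":"array","items":{"type":"number","minimum":-1,"maximum":1}},"rot":{"type":"array","items":{"type":"number","minimum":-1,"maximum":1}}}}},"gripper":{"type":"number"},"force":{"type":"number"}},"required":["targets"]}

```bash
mkdir -p pics
cat > h.py <<'E'
import numpy as np, cv2, pickle
from station import ctrl, snapshot
def snap(n,f):
    s=snapshot(n); cv2.imwrite(f'pics/{f}.png',s['pixels'][:,:,::-1]); pickle.dump(s,open(f'pics/{f}.pkl','wb')); return s
def load(f): return pickle.load(open(f'pics/{f}.pkl','rb'))
def back(s,u,v,z):
    K,R,t=map(np.array,(s['intrinsics'],s['R'],s['t'])); t=t.ravel()
    d=R.T@np.linalg.solve(K,[u,v,1]); c=-R.T@t
    return (c+d*(z-c[2])/d[2])
def proj(s,X):
    K,R,t=map(np.array,(s['intrinsics'],s['R'],s['t'])); p=K@(R@np.array(X,float)+t.ravel()); return p[:2]/p[2]
def crop(f,u0,v0,u1,v1,k,o):
    im=cv2.imread(f'pics/{f}.png')[v0:v1,u0:u1]; cv2.imwrite(f'pics/{o}.png',cv2.resize(im,None,fx=k,fy=k,interpolation=cv2.INTER_CUBIC))
E
python3 - <<'E'
from h import *
for n in('top','scene'):
    s=snap(n,n+'0'); print(n,s['intrinsics'],-np.array(s['R']).T@np.array(s['t']).ravel(),s['R'])
print(ctrl.read_state())
E
```

```text
top [[471.05931064   0.         322.93478521]
 [  0.         471.05931064 239.65257752]
 [  0.           0.           1.        ]] [487.20866584  -4.92638943 991.36106602] [[-0.00103951 -0.99999151 -0.00398763]
 [-0.99738246  0.00132509 -0.07229439]
 [ 0.07229906  0.00390204 -0.99737537]]
scene [[504.42177649   0.         317.56719421]
 [  0.         504.42177649 237.03959282]
 [  0.           0.           1.        ]] [1131.08016938  232.50926589  772.35391591] [[-0.3985721   0.91712443  0.00480255]
 [ 0.6775408   0.29797286 -0.67242147]
 [-0.61812519 -0.26475451 -0.74015289]]
{'clock': 0.1, 'q': array([-8.53400913e-01,  2.55640580e-01,  1.07162949e-01, -4.04401634e-04,
       -1.42390422e+00, -2.84599314e-01]), 'qvel': array([-1.00421423e-03, -1.30548681e-03,  2.52101719e-03,  1.05333955e-03,
        8.53535362e-04, -8.09690044e-05]), 'effort': array([-3.98526579e-03, -3.87603450e+01,  2.38473558e+01,  5.37803292e+00,
       -3.77050615e-03,  9.27995984e-06]), 'eef_pos': array([ 230.55000709, -498.89380971,  244.52533062]), 'tcp_rot': array([-2.05343173e-04, -2.14683950e-01,  9.76683231e-01,  7.91394125e-04]), 'force': array([ 0.40519376,  0.10997616, -0.41371574]), 'ft_torque': array([ 0.00089447, -0.00187818, -0.00410823]), 'finger_force': 0.0, 'gripper_width': 85.59330269248159}
```

View pics/top0.png

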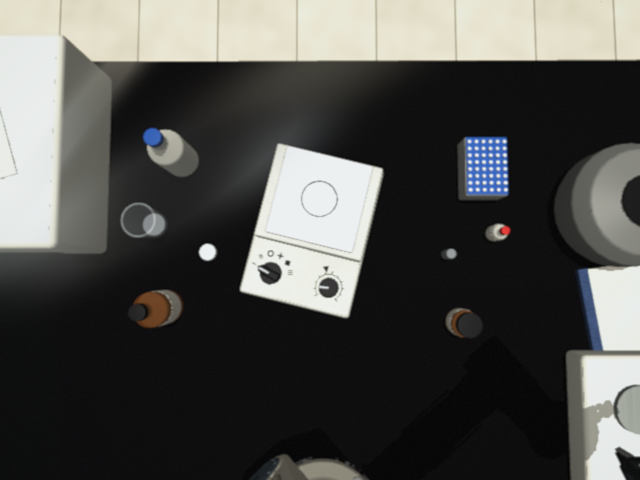

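View pics/scene0.png

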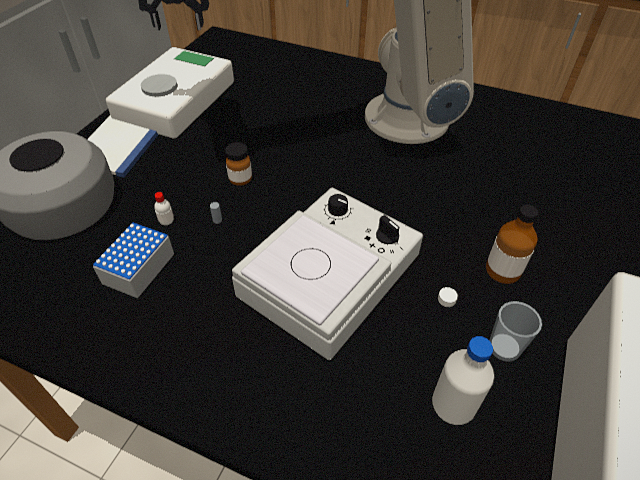

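The top view shows the stirrer at about (315,230), the selector at (270,272), the dial at (328,287) and the jar at (463,322). Next I'll enlarge the controls and the jar.

Run:
```python
from h import *
crop('top0',236,232,366,322,6,'c1')
a=cv2.imread('pics/top0.png')[300:345,435:495]; b=cv2.imread('pics/scene0.png')[135:195,210:270]
a=cv2.resize(a,(396,297),interpolation=2); b=cv2.resize(b,(396,396),interpolation=2)
c=np.zeros((396,800,3),np.uint8); c[:297,:396]=a; c[:,400:796]=b; cv2.imwrite('pics/c2.png',c)
```

```text
(no output)
```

View pics/c1.png

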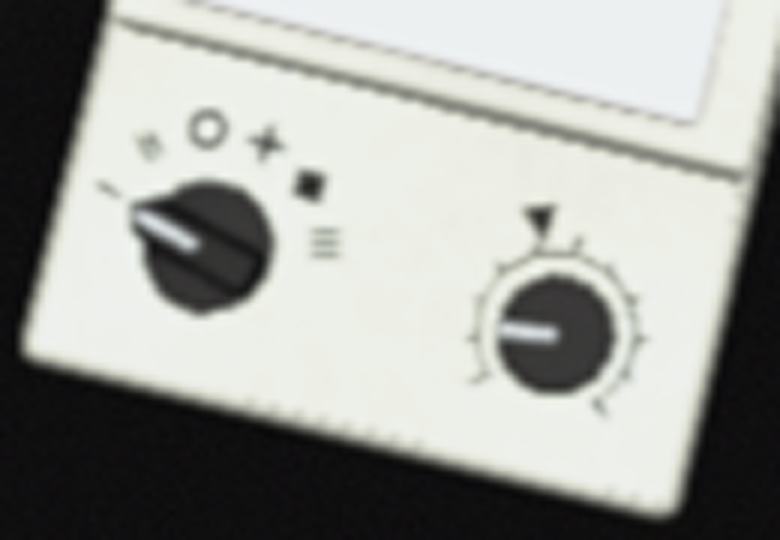

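View pics/c2.png

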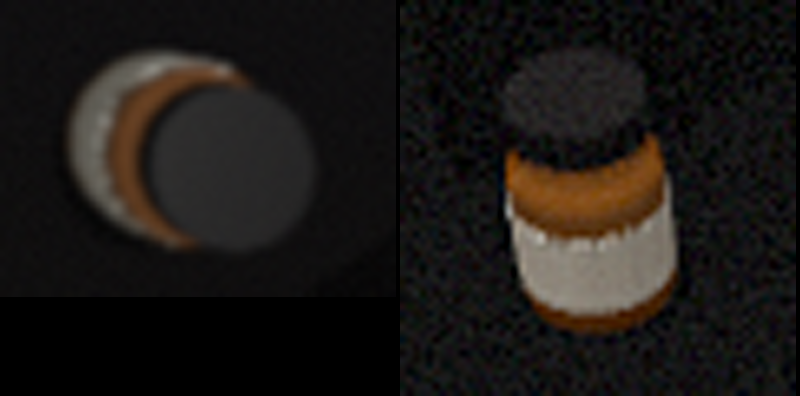

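The selector is at detent 0 (first stroke), and the ring is at the third detent, crop (208,130). The wedge tip is at crop (541,239) and the dial line points left. The jar's cap centre is at (470.3,325.3) in the top view and (236.4,148.9) in the scene view.

```bash
cat > fit.py <<'E'
from h import *
from scipy.optimize import least_squares
s=load('top0'); r=np.deg2rad
f=lambda p:((p[0]+.5)/6-.5+236,(p[1]+.5)/6-.5+232)
m=lambda a:(-100+38*np.cos(r(a)),58+38*np.sin(r(a)),70)
obs=[(m(15),f((208,130))),(m(-15),f((267,142))),(m(-45),f((310,185))),((-100,-58,98),f((555,335))),((60,0,100),(319.5,198.5))]
def W(p,l): c,n=np.cos(p[2]),np.sin(p[2]); return np.array([p[0]+c*l[0]-n*l[1],p[1]+n*l[0]+c*l[1],l[2]])
g=lambda p:np.concatenate([proj(s,W(p,l))-o for l,o in obs])
q=least_squares(g,[520,0,-.2],x_scale=[10,10,.1]); p=q.x
E
python3 - <<'E'
from fit import *
print(p,np.rad2deg(p[2]),q.fun.round(2))
for n,l in dict(sel=(-100,58,100),dial=(-100,-58,95),plate=(60,0,100)).items(): print(n,W(p,l).round(1))
D=W(p,(-100,-58,70)); t=back(s,*f((541,239)),70); w=back(s,*f((538,208)),70)
d=back(s,*f((503,329)),98); D2=back(s,*f((555,335)),98)
an=lambda a:np.rad2deg(np.arctan2(a[1],a[0])-p[2])
print('wedge tip',an(t-D),np.linalg.norm((t-D)[:2]),'wide',an(w-D),'dial ptr',an(d-D2))
print('jar top',back(s,470.3,325.3,85),'scene',back(load('scene0'),236.4,148.9,85))
for n,a,z in (('vial',(451,253),45),('dropper',(505,230),75),('dropbase',(490,234),5),('loosecap',(207,252),16)): print(n,back(s,*a,z).round())
sc=load('scene0')
print('scene circle',back(sc,311,264,100))
E
```

```text
[ 5.72543661e+02  2.02116223e+01 -2.50794335e-01] -14.369456944160573 [ 0.12 -0.32 -0.    0.16 -0.02  0.02  0.05  0.15 -0.15 -0.03]
sel [490.1 101.2 100. ]
dial [461.3 -11.2  95. ]
plate [630.7   5.3 100. ]
wedge tip 22.572059841773694 30.877948505085403 wide 21.894383302153624 dial ptr 97.76421630391081
jar top [ 389.23377301 -281.45901818   85.        ] scene [ 389.75837118 -279.50351984   85.        ]
vial [ 529. -258.   45.]
dropper [ 572. -356.   75.]
dropbase [ 570. -352.    5.]
loosecap [533. 239.  16.]
scene circle [631.48695066   6.61517413 100.        ]
```

Stirrer yaw is -14.4°. The selector needs 60° clockwise and the dial about 75° clockwise. I'll start with the jar.

Request:
servo_tool([
  {"linear": [0.265,0.365,-0.13],"rot": [0,0,0]},
  {"linear": [0.265,0.365,-0.13],"rot": [0,0,0]},
  {"linear": [0.265,0.365,-0.13],"rot": [0,0,0]},
  {"linear": [0.265,0.365,-0.13],"rot": [0,0,0]},
  {"linear": [0.265,0.365,-0.13],"rot": [0,0,0]},
  {"linear": [0.265,0.365,-0.13],"rot": [0,0,0]},
  {"linear": [0.265,0.365,-0.13],"rot": [0,0,0]},
  {"linear": [0.265,0.365,-0.13],"rot": [0,0,0]},
  {"linear": [0.265,0.365,-0.13],"rot": [0,0,0]},
  {"linear": [0.265,0.365,-0.13],"rot": [0,0,0]},
  {"linear": [0.265,0.365,-0.13],"rot": [0,0,0]},
], gripper=0, force=30)

```text
clock: 1.02
eef_pos: [389.4, -281.0, 167.5]
tcp_rot: [0.0, -0.214, 0.977, -0.0]
force: [-0.3, 0.5, 0.6]
gripper_width: 85.4
finger_force: 0.0
```

Request:
servo_tool([
  {"linear": [0,0,-0.05]},
  {"linear": [0,0,-0.1]},
  {"linear": [0,0,-0.14]},
  {"linear": [0,0,-0.17]},
  {"linear": [0,0,-0.195]},
  {"linear": [0,0,-0.21]},
  {"linear": [0,0,-0.21]},
  {"linear": [0,0,-0.21]},
])

```text
invalid input
```

Request:
servo_tool([
  {"linear": [0,0,0]},
  {"linear": [0,0,0]},
  {"linear": [0,0,0]},
  {"linear": [0,0,0]},
  {"linear": [0,0,0]},
  {"linear": [0,0,0]},
  {"linear": [0,0,0]},
  {"linear": [0,0,0]},
  {"linear": [0,0,0]},
  {"linear": [0,0,0]},
  {"linear": [0,0,0]},
  {"linear": [0,0,0]},
], gripper=1, force=30)

```text
invalid input
```

Rows need "rot" too.

Request:
servo_tool([
  {"linear": [0,0,-0.05],"rot": [0,0,0]},
  {"linear": [0,0,-0.1],"rot": [0,0,0]},
  {"linear": [0,0,-0.14],"rot": [0,0,0]},
  {"linear": [0,0,-0.17],"rot": [0,0,0]},
  {"linear": [0,0,-0.195],"rot": [0,0,0]},
  {"linear": [0,0,-0.21],"rot": [0,0,0]},
  {"linear": [0,0,-0.21],"rot": [0,0,0]},
  {"linear": [0,0,-0.21],"rot": [0,0,0]},
])

```text
clock: 1.68
eef_pos: [389.6, -281.0, 41.7]
tcp_rot: [-0.0, -0.214, 0.977, -0.0]
force: [-0.1, 0.5, 1.2]
gripper_width: 85.3
finger_force: 0.0
```

Request:
servo_tool([
  {"linear": [0,0,0],"rot": [0,0,0]},
  {"linear": [0,0,0],"rot": [0,0,0]},
  {"linear": [0,0,0],"rot": [0,0,0]},
  {"linear": [0,0,0],"rot": [0,0,0]},
  {"linear": [0,0,0],"rot": [0,0,0]},
  {"linear": [0,0,0],"rot": [0,0,0]},
  {"linear": [0,0,0],"rot": [0,0,0]},
  {"linear": [0,0,0],"rot": [0,0,0]},
  {"linear": [0,0,0],"rot": [0,0,0]},
  {"linear": [0,0,0],"rot": [0,0,0]},
], gripper=1, force=30)

```text
clock: 2.52
eef_pos: [390.5, -280.7, 42.5]
tcp_rot: [0.001, -0.215, 0.977, -0.001]
force: [-1.4, -0.8, 5.4]
gripper_width: 52.3
finger_force: 31.5
```

Request:
servo_tool([
  {"linear": [0,0,0.02],"rot": [0,0,0]},
  {"linear": [0,0,0.06],"rot": [0,0,0]},
  {"linear": [0,0,0.12],"rot": [0,0,0]},
  {"linear": [0,0,0.18],"rot": [0,0,0]},
  {"linear": [0,0,0.23],"rot": [0,0,0]},
  {"linear": [0,0,0.25],"rot": [0,0,0]},
  {"linear": [0.03,0.04,0.25],"rot": [0,0,0]},
  {"linear": [0.06,0.07,0.25],"rot": [0,0,0]},
  {"linear": [0.1,0.118,0.25],"rot": [0,0,0]},
  {"linear": [0.14,0.166,0.25],"rot": [0,0,0]},
  {"linear": [0.18,0.214,0.25],"rot": [0,0,0]},
  {"linear": [0.22,0.261,0.25],"rot": [0,0,0]},
  {"linear": [0.26,0.308,0.25],"rot": [0,0,0]},
  {"linear": [0.3,0.356,0.25],"rot": [0,0,0]},
  {"linear": [0.34,0.403,0.25],"rot": [0,0,0]},
  {"linear": [0.37,0.439,0.25],"rot": [0,0,0]},
  {"linear": [0.39,0.463,0.25],"rot": [0,0,0]},
  {"linear": [0.402,0.477,0.25],"rot": [0,0,0]},
  {"linear": [0.402,0.477,0.25],"rot": [0,0,0]},
  {"linear": [0.402,0.477,0.25],"rot": [0,0,0]},
])

```text
clock: 4.18
eef_pos: [630.4, 5.9, 190.5]
tcp_rot: [-0.001, -0.215, 0.977, 0.0]
force: [0.2, 0.0, -2.0]
gripper_width: 52.4
finger_force: 33.2
```

Request:
servo_tool([
  {"linear": [0,0,-0.02],"rot": [0,0,0]},
  {"linear": [0,0,-0.04],"rot": [0,0,0]},
  {"linear": [0,0,-0.055],"rot": [0,0,0]},
  {"linear": [0,0,-0.065],"rot": [0,0,0]},
  {"linear": [0,0,-0.07],"rot": [0,0,0]},
  {"linear": [0,0,-0.07],"rot": [0,0,0]},
  {"linear": [0,0,-0.07],"rot": [0,0,0]},
])

```text
clock: 4.77
eef_pos: [631.0, 5.7, 149.8]
tcp_rot: [0.0, -0.215, 0.977, -0.0]
force: [-0.2, 1.0, -2.8]
gripper_width: 52.3
finger_force: 33.1
```

Run:
```python
from h import *
snap('scene','scene1'); crop('scene1',200,150,440,330,3.3,'c3')
```

```text
(no output)
```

View pics/c3.png

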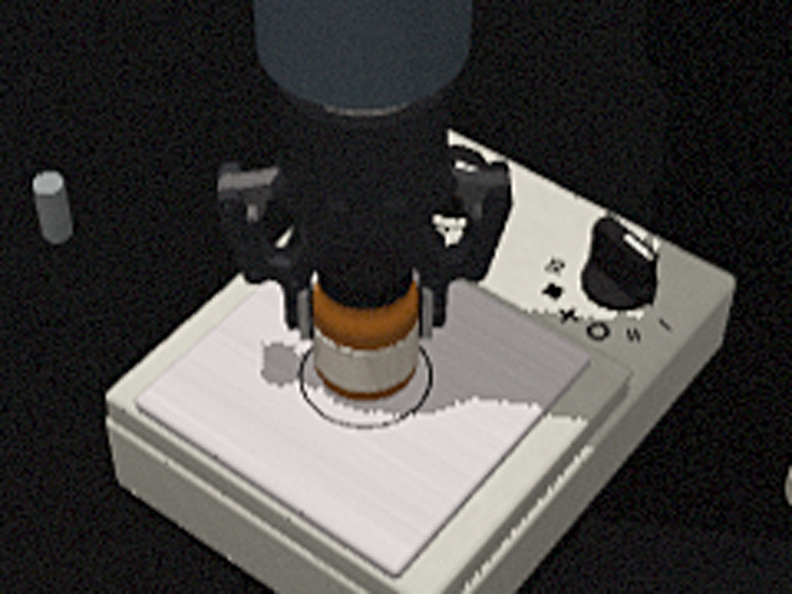

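The jar is upright in the grip, a few mm above the circle and centred over it at crop (366,380). Lowering slowly.

Request:
servo_tool([
  {"linear": [0,0,-0.003],"rot": [0,0,0]},
  {"linear": [0,0,-0.006],"rot": [0,0,0]},
  {"linear": [0,0,-0.009],"rot": [0,0,0]},
  {"linear": [0,0,-0.011],"rot": [0,0,0]},
  {"linear": [0,0,-0.011],"rot": [0,0,0]},
  {"linear": [0,0,-0.011],"rot": [0,0,0]},
])

```text
clock: 5.32
eef_pos: [630.9, 5.9, 142.7]
tcp_rot: [0.0, -0.215, 0.977, -0.0]
force: [-0.6, -0.0, -2.1]
gripper_width: 52.7
finger_force: 33.2
```

Request:
servo_tool([
  {"linear": [0,0,-0.001],"rot": [0,0,0]},
  {"linear": [0,0,-0.002],"rot": [0,0,0]},
  {"linear": [0,0,-0.002],"rot": [0,0,0]},
  {"linear": [0,0,-0.002],"rot": [0,0,0]},
])

```text
clock: 5.65
eef_pos: [631.0, 5.9, 142.6]
tcp_rot: [0.0, -0.215, 0.977, -0.0]
force: [-3.9, 0.9, 5.3]
gripper_width: 52.5
finger_force: 33.9
```

Contact, so I release and rise.

Request:
servo_tool([
  {"linear": [0,0,0],"rot": [0,0,0]},
  {"linear": [0,0,0],"rot": [0,0,0]},
  {"linear": [0,0,0],"rot": [0,0,0]},
  {"linear": [0,0,0],"rot": [0,0,0]},
  {"linear": [0,0,0],"rot": [0,0,0]},
  {"linear": [0,0,0],"rot": [0,0,0]},
  {"linear": [0,0,0],"rot": [0,0,0]},
  {"linear": [0,0,0.02],"rot": [0,0,0]},
  {"linear": [0,0,0.05],"rot": [0,0,0]},
  {"linear": [0,0,0.1],"rot": [0,0,0]},
  {"linear": [0,0,0.15],"rot": [0,0,0]},
  {"linear": [0,0,0.18],"rot": [0,0,0]},
  {"linear": [0,0,0.18],"rot": [0,0,0]},
  {"linear": [0,0,0.18],"rot": [0,0,0]},
], gripper=0)

```text
clock: 6.82
eef_pos: [631.4, 6.1, 250.8]
tcp_rot: [0.001, -0.215, 0.977, 0.0]
force: [-0.1, 0.5, -0.9]
gripper_width: 85.4
finger_force: 0.0
```

Request:
servo_tool([
  {"linear": [-0.06,0.04,0],"rot": [0,0,0.2]},
  {"linear": [-0.12,0.08,0],"rot": [0,0,0.4]},
  {"linear": [-0.18,0.12,0],"rot": [0,0,0.6]},
  {"linear": [-0.22,0.15,0],"rot": [0,0,0.8]},
  {"linear": [-0.235,0.159,0],"rot": [0,0,1.0]},
  {"linear": [-0.235,0.159,0],"rot": [0,0,1.0]},
  {"linear": [-0.235,0.159,0],"rot": [0,0,1.0]},
], gripper=0.5)

```text
clock: 7.4
eef_pos: [489.4, 101.5, 248.9]
tcp_rot: [-0.0, -0.449, 0.893, -0.0]
force: [-0.0, -0.0, -0.7]
gripper_width: 42.9
finger_force: 0.0
```

Request:
servo_tool([
  {"linear": [0,0,-0.05],"rot": [0,0,0.15]},
  {"linear": [0,0,-0.1],"rot": [0,0,0.25]},
  {"linear": [0,0,-0.12],"rot": [0,0,0.25]},
  {"linear": [0,0,-0.12],"rot": [0,0,0.25]},
  {"linear": [0,0,-0.12],"rot": [0,0,0.25]},
  {"linear": [0,0,-0.12],"rot": [0,0,0.25]},
])

```text
clock: 7.9
eef_pos: [491.1, 101.1, 178.3]
tcp_rot: [0.001, -0.504, 0.864, -0.0]
force: [1.0, -0.1, 0.0]
gripper_width: 42.8
finger_force: 0.0
```

Run:
```python
from fit import *
w=snap('wrist','w1'); st=ctrl.read_state(); print(st['eef_pos'],st['tcp_rot'],st['q'])
for l in [(-100,58,110),(-100,-58,98),m(15),(60,0,100)]: print(l,proj(w,W(p,l)).round(1))
```

```text
[491.10413077 101.27993644 178.63762585] [ 1.02357989e-03 -5.03934371e-01  8.63741288e-01 -2.99736534e-04] [ 5.16797839e-01  1.89624446e-01 -1.48410064e-01  6.11205487e-04
 -1.23070804e+00 -1.03150122e+00]
(-100, 58, 110) [316.8 261.3]
(-100, -58, 98) [254.8  35.1]
(np.float64(-63.29481860101541), np.float64(67.83512371389578), 70) [265.9 268.1]
(60, 0, 100) [  9.1 230.4]
```

View pics/w1.png

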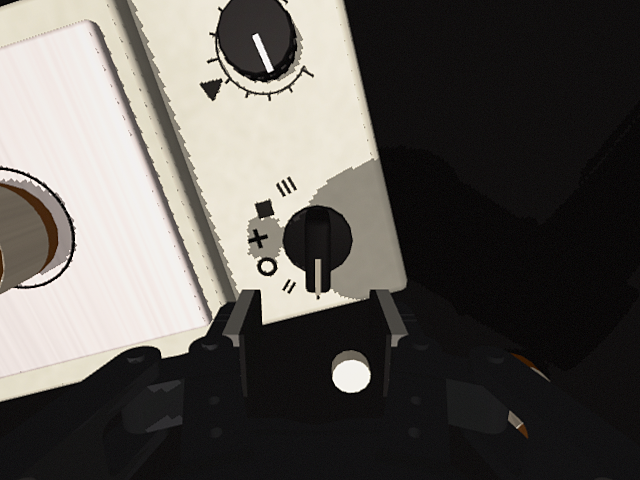

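The wrist view agrees with the fit to about 1 mm: ring at (267,266), bar vertical at u=318, centred between the pads. The jar stands in its circle. Descending and gripping the bar.

Request:
servo_tool([
  {"linear": [0,0,-0.04],"rot": [0,0,0]},
  {"linear": [0,0,-0.07],"rot": [0,0,0]},
  {"linear": [0,0,-0.1],"rot": [0,0,0]},
  {"linear": [0,0,-0.12],"rot": [0,0,0]},
  {"linear": [0,0,-0.13],"rot": [0,0,0]},
  {"linear": [0,0,-0.135],"rot": [0,0,0]},
  {"linear": [0,0,-0.135],"rot": [0,0,0]},
  {"linear": [0,0,-0.135],"rot": [0,0,0]},
])

```text
clock: 8.62
eef_pos: [490.7, 101.6, 97.5]
tcp_rot: [0.001, -0.505, 0.863, -0.0]
force: [1.3, 0.4, -0.9]
gripper_width: 42.7
finger_force: 0.0
```

Request:
servo_tool([
  {"linear": [0,0,0],"rot": [0,0,0]},
  {"linear": [0,0,0],"rot": [0,0,0]},
  {"linear": [0,0,0],"rot": [0,0,0]},
  {"linear": [0,0,0],"rot": [0,0,0]},
  {"linear": [0,0,0],"rot": [0,0,0]},
  {"linear": [0,0,0],"rot": [0,0,0]},
  {"linear": [0,0,0],"rot": [0,0,0]},
  {"linear": [0,0,0],"rot": [0,0,0]},
], gripper=1, force=30)

```text
clock: 9.28
eef_pos: [490.1, 101.7, 97.3]
tcp_rot: [0.001, -0.505, 0.863, 0.0]
force: [-2.6, 1.9, 5.2]
gripper_width: 13.6
finger_force: 31.7
```

Request:
servo_tool([
  {"linear": [0,0,0],"rot": [0,0,-0.15]},
  {"linear": [0,0,0],"rot": [0,0,-0.3]},
  {"linear": [0,0,0],"rot": [0,0,-0.45]},
  {"linear": [0,0,0],"rot": [0,0,-0.6]},
  {"linear": [0,0,0],"rot": [0,0,-0.75]},
  {"linear": [0,0,0],"rot": [0,0,-0.9]},
  {"linear": [0,0,0],"rot": [0,0,-1.0]},
])

```text
clock: 9.87
eef_pos: [490.7, 101.0, 97.3]
tcp_rot: [0.001, -0.274, 0.962, -0.001]
force: [0.5, -1.2, 2.9]
gripper_width: 13.5
finger_force: 31.4
```

Request:
servo_tool([
  {"linear": [0,0,0],"rot": [0,0,-0.15]},
  {"linear": [0,0,0],"rot": [0,0,-0.3]},
  {"linear": [0,0,0],"rot": [0,0,-0.45]},
  {"linear": [0,0,0],"rot": [0,0,-0.6]},
  {"linear": [0,0,0],"rot": [0,0,-0.75]},
  {"linear": [0,0,0],"rot": [0,0,-0.9]},
  {"linear": [0,0,0],"rot": [0,0,-1.0]},
])

```text
clock: 10.45
eef_pos: [491.0, 100.2, 97.3]
tcp_rot: [0.001, -0.027, 1.0, -0.001]
force: [1.7, -5.2, 2.6]
gripper_width: 13.4
finger_force: 31.3
```

Request:
servo_tool([
  {"linear": [0,0,0],"rot": [0,0,-0.1]},
  {"linear": [0,0,0],"rot": [0,0,-0.1]},
  {"linear": [0,0,0],"rot": [0,0,-0.1]},
  {"linear": [0,0,0],"rot": [0,0,-0.1]},
])

```text
clock: 10.78
eef_pos: [491.0, 100.1, 97.3]
tcp_rot: [0.001, -0.004, 1.0, -0.001]
force: [2.6, -4.7, 2.2]
gripper_width: 13.7
finger_force: 31.3
```

Selector is at ring angle. Release, rise, and shift to the dial with a pre-turn back for wrist range.

Request:
servo_tool([
  {"linear": [0,0,0],"rot": [0,0,0]},
  {"linear": [0,0,0],"rot": [0,0,0]},
  {"linear": [0,0,0],"rot": [0,0,0]},
  {"linear": [0,0,0],"rot": [0,0,0]},
  {"linear": [0,0,0],"rot": [0,0,0]},
  {"linear": [0,0,0.03],"rot": [0,0,0]},
  {"linear": [0,0,0.08],"rot": [0,0,0]},
  {"linear": [0,0,0.12],"rot": [0,0,0]},
  {"linear": [-0.01,-0.04,0.135],"rot": [0,0,0.2]},
  {"linear": [-0.02,-0.09,0.135],"rot": [0,0,0.4]},
  {"linear": [-0.035,-0.14,0.135],"rot": [0,0,0.6]},
  {"linear": [-0.045,-0.17,0.135],"rot": [0,0,0.8]},
  {"linear": [-0.048,-0.187,0.135],"rot": [0,0,1.0]},
  {"linear": [-0.048,-0.187,0.135],"rot": [0,0,1.0]},
], gripper=0.3)

```text
clock: 11.95
eef_pos: [460.4, -12.4, 177.6]
tcp_rot: [-0.0, -0.252, 0.968, -0.0]
force: [-0.7, -1.0, -0.5]
gripper_width: 59.8
finger_force: 0.0
```

Request:
servo_tool([
  {"linear": [0,0,0],"rot": [0,0,0.2]},
  {"linear": [0,0,0],"rot": [0,0,0.4]},
  {"linear": [0,0,0],"rot": [0,0,0.6]},
  {"linear": [0,0,0],"rot": [0,0,0.8]},
  {"linear": [0,0,0],"rot": [0,0,1.0]},
  {"linear": [0,0,0],"rot": [0,0,1.0]},
  {"linear": [0,0,0],"rot": [0,0,1.0]},
  {"linear": [0,0,0],"rot": [0,0,1.0]},
])

```text
clock: 12.62
eef_pos: [461.2, -10.5, 177.4]
tcp_rot: [-0.0, -0.481, 0.877, 0.0]
force: [0.8, -0.6, 0.5]
gripper_width: 59.4
finger_force: 0.0
```

Run:
```python
from fit import *
w=snap('wrist','w2'); st=ctrl.read_state(); print(st['eef_pos'],st['tcp_rot'],st['q'],st['gripper_width'])
for l in [(-100,58,110),(-100,-58,98),m(15),(60,0,100)]: print(l,proj(w,W(p,l)).round(1))
```

```text
[461.15516312 -10.6129234  177.44238555] [-7.16881188e-06 -4.81591250e-01  8.76395953e-01  4.63546603e-05] [ 3.18230398e-01  1.13810228e-01 -2.42949530e-01 -9.44605053e-05
 -1.21406765e+00 -8.84054770e-01] 59.70829035933917
(-100, 58, 110) [372.6 431.2]
(-100, -58, 98) [314.  254.5]
(np.float64(-63.29481860101541), np.float64(67.83512371389578), 70) [319.8 412.9]
(60, 0, 100) [102.5 412. ]
```

View pics/w2.png

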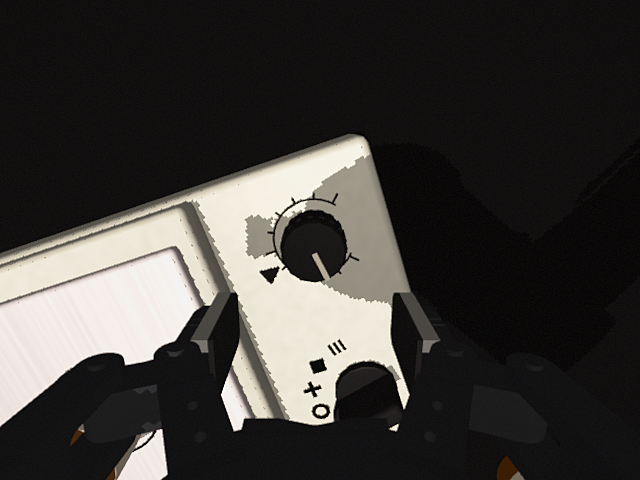

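The dial centre is at (314,254), as predicted. An enlarged crop should give the wedge and line angles.

Run:
```python
from h import *
crop('w2',240,185,370,297,6,'c4')
```

```text
(no output)
```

View pics/c4.png

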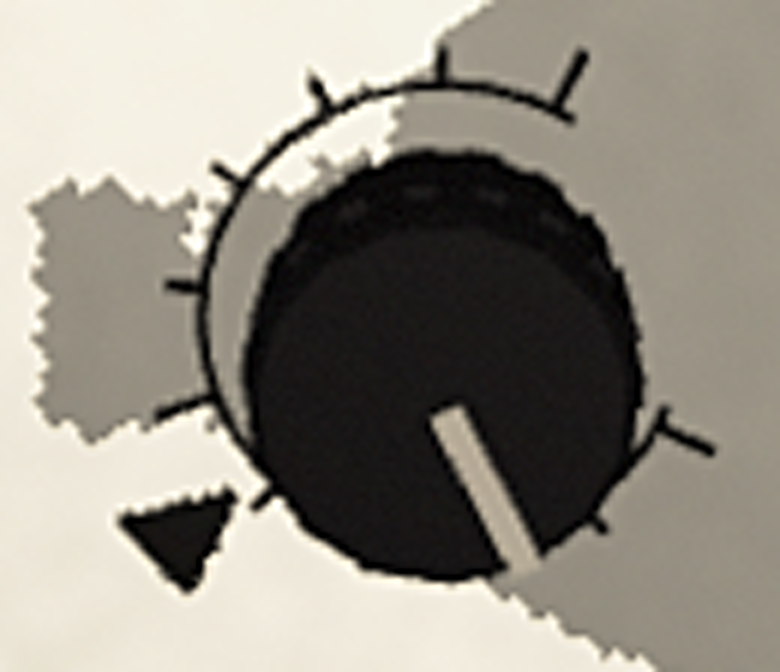

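Run:
```python
from fit import *
w=load('w2'); g=lambda c,z:back(w,(c[0]+.5)/6-.5+240,(c[1]+.5)/6-.5+185,z)
t=g((238,494),70); b=(g((120,518),70)+g((190,590),70))/2
an=lambda a:np.rad2deg(np.arctan2(a[1],a[0])-p[2])
c=g((448,410),98); e=g((524,570),98); D=W(p,(-100,-58,70))
print('tip',an(t-D),np.linalg.norm((t-D)[:2]),'axis of wedge',an(b-t),'base',an(b-D),'line',an(e-c),np.linalg.norm(e-c),'ctr',c,D)
```

```text
tip 20.497024650978087 28.772942916515117 axis of wedge 19.13413302477528 base 20.107781626390086 line 96.20773676366255 17.704761991027734 ctr [460.64309304 -11.8842245   98.        ] [461.27803704 -11.15652992  70.        ]
```

Request:
servo_tool([
  {"linear": [0,0,-0.04],"rot": [0,0,0]},
  {"linear": [0,0,-0.07],"rot": [0,0,0]},
  {"linear": [0,0,-0.1],"rot": [0,0,0]},
  {"linear": [0,0,-0.12],"rot": [0,0,0]},
  {"linear": [0,0,-0.135],"rot": [0,0,0]},
  {"linear": [0,0,-0.14],"rot": [0,0,0]},
  {"linear": [0,0,-0.14],"rot": [0,0,0]},
])

```text
clock: 13.25
eef_pos: [460.9, -10.9, 93.1]
tcp_rot: [-0.001, -0.482, 0.876, 0.0]
force: [-0.6, -1.0, 0.6]
gripper_width: 60.0
finger_force: 0.0
```

Request:
servo_tool([
  {"linear": [0,0,0],"rot": [0,0,0]},
  {"linear": [0,0,0],"rot": [0,0,0]},
  {"linear": [0,0,0],"rot": [0,0,0]},
  {"linear": [0,0,0],"rot": [0,0,0]},
  {"linear": [0,0,0],"rot": [0,0,0]},
  {"linear": [0,0,0],"rot": [0,0,0]},
  {"linear": [0,0,0],"rot": [0,0,0]},
  {"linear": [0,0,0],"rot": [0,0,0]},
], gripper=1, force=30)

```text
clock: 13.92
eef_pos: [462.0, -10.9, 94.6]
tcp_rot: [0.001, -0.483, 0.876, -0.001]
force: [-0.3, -0.0, 5.6]
gripper_width: 36.6
finger_force: 30.2
```

Both cameras give about 75.7° clockwise, i.e. 2.64 units.

Request:
servo_tool([
  {"linear": [0,0,0],"rot": [0,0,-0.15]},
  {"linear": [0,0,0],"rot": [0,0,-0.3]},
  {"linear": [0,0,0],"rot": [0,0,-0.45]},
  {"linear": [0,0,0],"rot": [0,0,-0.6]},
  {"linear": [0,0,0],"rot": [0,0,-0.75]},
  {"linear": [0,0,0],"rot": [0,0,-0.9]},
  {"linear": [0,0,0],"rot": [0,0,-1.0]},
])

```text
clock: 14.5
eef_pos: [462.6, -11.5, 94.6]
tcp_rot: [0.001, -0.25, 0.968, -0.001]
force: [2.5, -5.6, 1.7]
gripper_width: 36.4
finger_force: 30.0
```

Request:
servo_tool([
  {"linear": [0,0,0],"rot": [0,0,-0.15]},
  {"linear": [0,0,0],"rot": [0,0,-0.3]},
  {"linear": [0,0,0],"rot": [0,0,-0.45]},
  {"linear": [0,0,0],"rot": [0,0,-0.6]},
  {"linear": [0,0,0],"rot": [0,0,-0.75]},
  {"linear": [0,0,0],"rot": [0,0,-0.9]},
  {"linear": [0,0,0],"rot": [0,0,-1.0]},
])

```text
clock: 15.08
eef_pos: [462.8, -12.4, 94.6]
tcp_rot: [0.002, -0.003, 1.0, -0.001]
force: [4.2, -8.5, 2.1]
gripper_width: 36.7
finger_force: 30.0
```

Request:
servo_tool([
  {"linear": [0,0,0],"rot": [0,0,-0.15]},
  {"linear": [0,0,0],"rot": [0,0,-0.3]},
  {"linear": [0,0,0],"rot": [0,0,-0.45]},
  {"linear": [0,0,0],"rot": [0,0,-0.6]},
  {"linear": [0,0,0],"rot": [0,0,-0.64]},
  {"linear": [0,0,0],"rot": [0,0,-0.64]},
  {"linear": [0,0,0],"rot": [0,0,-0.64]},
  {"linear": [0,0,0],"rot": [0,0,-0.64]},
])

```text
clock: 15.75
eef_pos: [462.7, -12.9, 94.6]
tcp_rot: [0.002, 0.155, 0.988, -0.002]
force: [4.6, -10.3, 1.0]
gripper_width: 36.0
finger_force: 30.0
```

Request:
servo_tool([
  {"linear": [0,0,0],"rot": [0,0,0]},
  {"linear": [0,0,0],"rot": [0,0,0]},
  {"linear": [0,0,0],"rot": [0,0,0]},
  {"linear": [0,0,0],"rot": [0,0,0]},
  {"linear": [0,0,0],"rot": [0,0,0]},
  {"linear": [0,0,0.03],"rot": [0,0,0]},
  {"linear": [0,0,0.08],"rot": [0,0,0]},
  {"linear": [0,0,0.12],"rot": [0,0,0]},
  {"linear": [0,0,0.14],"rot": [0,0,0]},
  {"linear": [0,0,0.14],"rot": [0,0,0]},
  {"linear": [0,0,0.14],"rot": [0,0,0]},
], gripper=0.3)

```text
clock: 16.67
eef_pos: [461.2, -10.5, 177.7]
tcp_rot: [0.0, 0.155, 0.988, 0.001]
force: [-0.7, -0.1, -1.1]
gripper_width: 60.1
finger_force: 0.0
```

Request:
servo_tool([
  {"linear": [-0.05,-0.06,0.05],"rot": [0,0,0]},
  {"linear": [-0.1,-0.12,0.12],"rot": [0,0,0]},
  {"linear": [-0.1,-0.18,0.18],"rot": [0,0,0]},
  {"linear": [-0.1,-0.25,0.2],"rot": [0,0,0]},
  {"linear": [-0.1,-0.3,0.2],"rot": [0,0,0]},
  {"linear": [-0.1,-0.36,0.2],"rot": [0,0,0]},
  {"linear": [-0.1,-0.42,0.2],"rot": [0,0,0]},
  {"linear": [-0.1,-0.45,0.2],"rot": [0,0,0]},
  {"linear": [-0.1,-0.45,0.2],"rot": [0,0,0]},
])

```text
clock: 17.42
eef_pos: [400.1, -284.9, 295.1]
tcp_rot: [-0.002, 0.158, 0.987, -0.0]
force: [-0.3, 0.4, -0.7]
gripper_width: 59.6
finger_force: 0.0
```

Run:
```python
from fit import *
t=snap('top','top2'); snap('scene','scene2')
a=cv2.imread('pics/top2.png'); b=cv2.imread('pics/scene2.png')
a=cv2.resize(a[140:320,236:386],(500,600),interpolation=2); b=cv2.resize(b[180:330,320:395] if 0 else b[185:290,280:330],(300,600),interpolation=2)
cv2.imwrite('pics/c5.png',np.hstack([a,b]))
```

```text
(no output)
```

View pics/c5.png

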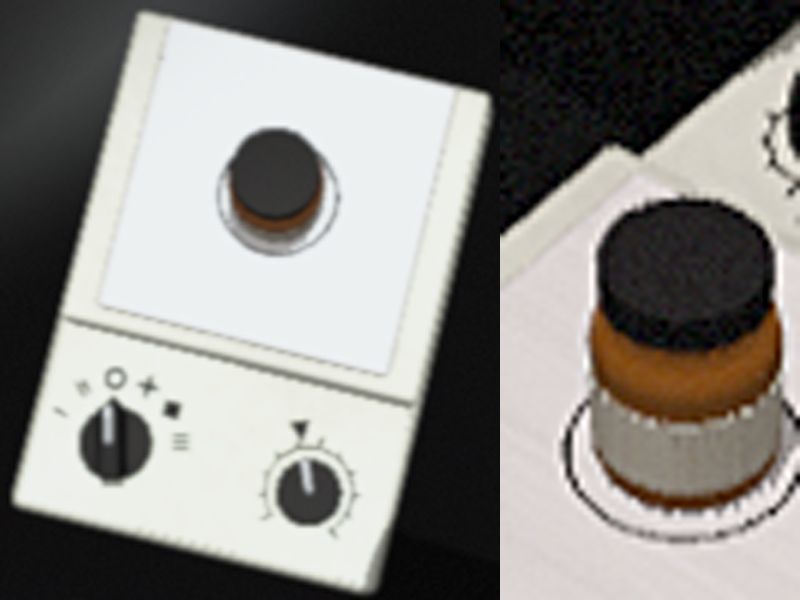

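The jar stands inside the circle at crop (276,190), the selector points at the ring (115,378), and the dial line runs close to the wedge (302,428). I'll check the numbers.

Run:
```python
from fit import *
an=lambda a:np.rad2deg(np.arctan2(a[1],a[0])-p[2])
for nm in('top0','top2'):
    t=load(nm); c=proj(t,W(p,(-100,-58,98))); g=t['pixels'].astype(float).mean(2)
    v,u=np.mgrid[:480,:640]; wt=np.where(np.hypot(u-c[0],v-c[1])<8,np.clip(g-90,0,None),0)
    mu=(wt*u).sum()/wt.sum(); mv=(wt*v).sum()/wt.sum(); print(nm,c,mu,mv,an(back(t,mu,mv,98)-W(p,(-100,-58,98))))
t=load('top2')
print('jar',back(t,236+275.5/3.333,140+173/3.333,185),W(p,(60,0,100)))
print('jar scene',back(load('scene2'),280+(687-500)/6,185+260/5.714,185))
crop('top2',308,254,350,306,11,'c6')
```

```text
top0 [328.13717827 287.56792587] 324.17687747035563 286.9341238471673 95.26462074132819
top2 [328.13717827 287.56792587] 327.6548973009676 283.1169580716347 20.477715652760995
jar [628.44641376   5.53677429 185.        ] [630.66659644   5.32121094 100.        ]
jar scene [631.76962453   7.48102268 185.        ]
```

View pics/c6.png

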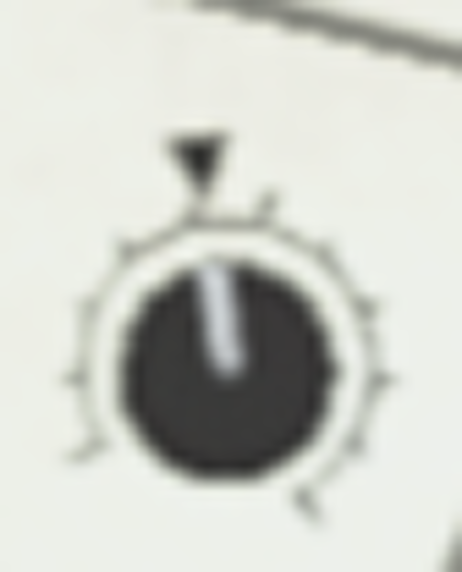

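Run:
```python
from fit import *
an=lambda a:np.rad2deg(np.arctan2(a[1],a[0])-p[2])
t=load('top2'); f=lambda a,b,z:back(t,(a+.5)/11-.5+308,(b+.5)/11-.5+254,z)
D=W(p,(-100,-58,70)); T=f(204,197,70); B=f(198,138,70); e=f(210,266,98); c=f(232,378,98); ce=f(228,370,98)
print('line',an(e-c),an(e-ce),'tip',an(T-D),np.linalg.norm((T-D)[:2]),'base',an(B-D),'axis',an(B-T),'D',D,'c',c,ce)
```

```text
line 25.426381576585552 24.128493331123234 tip 21.36374134918252 30.71618192466286 base 21.042210906515844 axis 20.10209221896831 D [461.27803704 -11.15652992  70.        ] c [460.6362958  -12.09746954  98.        ] [462.00317813 -11.41371528  98.        ]
```

No picture views are left, so I go back to the earlier wrist pose and measure line and wedge with contour code.

Request:
servo_tool([
  {"linear": [0,0.05,0],"rot": [0,0,0.2]},
  {"linear": [0,0.1,0],"rot": [0,0,0.4]},
  {"linear": [0,0.16,0],"rot": [0,0,0.6]},
  {"linear": [0,0.22,0],"rot": [0,0,0.8]},
  {"linear": [0.03,0.28,0],"rot": [0,0,1.0]},
  {"linear": [0.06,0.34,-0.05],"rot": [0,0,1.0]},
  {"linear": [0.09,0.4,-0.1],"rot": [0,0,1.0]},
  {"linear": [0.1,0.44,-0.15],"rot": [0,0,1.0]},
  {"linear": [0.1,0.45,-0.2],"rot": [0,0,1.0]},
])

```text
clock: 18.27
eef_pos: [462.2, -7.4, 178.3]
tcp_rot: [0.002, -0.096, 0.995, 0.0]
force: [0.9, 0.9, -0.4]
gripper_width: 59.9
finger_force: 0.0
```

Request:
servo_tool([
  {"linear": [0,0,0],"rot": [0,0,0.2]},
  {"linear": [0,0,0],"rot": [0,0,0.4]},
  {"linear": [0,0,0],"rot": [0,0,0.6]},
  {"linear": [0,0,0],"rot": [0,0,0.8]},
  {"linear": [0,0,0],"rot": [0,0,1.0]},
])

```text
clock: 18.68
eef_pos: [460.1, -10.0, 177.9]
tcp_rot: [-0.001, -0.34, 0.94, 0.0]
force: [-0.8, -0.6, 0.2]
gripper_width: 59.5
finger_force: 0.0
```

Request:
servo_tool([
  {"linear": [0,0,0],"rot": [0,0,0.2]},
  {"linear": [0,0,0],"rot": [0,0,0.4]},
  {"linear": [0,0,0],"rot": [0,0,0.6]},
  {"linear": [0,0,0],"rot": [0,0,0.64]},
  {"linear": [0,0,0],"rot": [0,0,0.64]},
  {"linear": [0,0,0],"rot": [0,0,0.64]},
  {"linear": [0,0,0],"rot": [0,0,0.64]},
])

```text
clock: 19.27
eef_pos: [460.8, -10.9, 178.4]
tcp_rot: [-0.0, -0.482, 0.876, 0.0]
force: [-0.6, -0.1, 0.3]
gripper_width: 59.8
finger_force: 0.0
```

```bash
cat > dial.py <<'E'
from fit import *
an=lambda a:np.rad2deg(np.arctan2(a[1],a[0])-p[2])
def meas(nm):
    w=load(nm); g=w['pixels'].astype(np.float32).mean(2); P=lambda l:proj(w,W(p,l))
    g=cv2.resize(g,None,fx=4,fy=4,interpolation=2); k=lambda q:(np.array(q)+.5)/4-.5
    def blob(mask,near):
        n,_,st,ce=cv2.connectedComponentsWithStats(mask.astype(np.uint8)); L=_
        ok=[i for i in range(1,n) if st[i,4]>300]; i=min(ok,key=lambda i:np.hypot(*(k(ce[i])-near))); return L==i
    v,u=np.mgrid[:g.shape[0],:g.shape[1]]; c=P((-100,-58,98)); d=np.hypot(k(u)-c[0],k(v)-c[1])
    b=blob((g>85)&(d<27),c); pts=k(np.argwhere(b)[:,::-1]); X=np.array([back(w,*q,98) for q in pts[::3]])
    ax=np.linalg.svd(X[:,:2]-X[:,:2].mean(0),full_matrices=False)[2][0]; D=W(p,(-100,-58,98)); mm=X[:,:2].mean(0)
    if ax@(mm-D[:2])<0: ax=-ax
    s_=(X[:,:2]-mm)@ax; start=mm+ax*np.percentile(s_,1)
    r_=np.deg2rad(21); wm=W(p,(-100+39*np.cos(r_),-58+39*np.sin(r_),70))
    b=blob((g<70)&(d>36),proj(w,wm)); cs=cv2.findContours(b.astype(np.uint8),0,2)[0][0]
    tri=cv2.minEnclosingTriangle(cs.astype(np.float32))[1][:,0]; V=np.array([back(w,*k(q),70) for q in tri])
    i=np.argmin(np.hypot(*(V-D)[:,:2].T)); T=V[i]; B=np.delete(V,i,0).mean(0); C=V.mean(0)
    D2=np.r_[start,70]
    print(nm,'line axis',an(ax).round(2),'centroid dir',an(mm-D[:2]).round(2),'len',np.ptp(s_).round(1),'start',start.round(1),'D',D[:2].round(1),'area',b.sum()/16,'\n  tip',T.round(1),'from D',an(T-D).round(2),'from start',an(T-D2).round(2),'cen from D',an(C-D).round(2),'from start',an(C-D2).round(2),'wedge axis',an(B-T).round(2))
E
python3 - <<'E'
from dial import *
snap('wrist','w3'); print(ctrl.read_state()['eef_pos'],ctrl.read_state()['tcp_rot'])
meas('w2'); meas('w3')
E
```

```text
[460.84248763 -11.04352249 178.48298448] [-6.41390999e-05 -4.82307208e-01  8.76002140e-01  6.59149238e-05]
w2 line axis 98.45 centroid dir 99.8 len 17.1 start [461.  -11.8] D [461.3 -11.2] area 161.6875 
  tip [489.2  -8.7  70. ] from D 19.4 from start 20.73 cen from D 20.58 from start 21.6 wedge axis 24.45
w3 line axis 23.06 centroid dir 14.62 len 16.0 start [461.5 -12.3] D [461.3 -11.2] area 159.3125 
  tip [489.1  -8.6  70. ] from D 19.71 from start 22.06 cen from D 20.37 from start 22.17 wedge axis 22.53
```

Request:
servo_tool([
  {"linear": [0,0,0],"rot": [0,0,0.25]},
  {"linear": [0,0,0],"rot": [0,0,0.5]},
  {"linear": [0,0,0],"rot": [0,0,0.75]},
  {"linear": [0,0,0],"rot": [0,0,1.0]},
  {"linear": [0,0,0],"rot": [0,0,1.0]},
])

```text
clock: 19.73
eef_pos: [461.0, -11.3, 178.5]
tcp_rot: [-0.0, -0.686, 0.728, 0.0]
force: [-0.1, -0.3, -0.3]
gripper_width: 59.7
finger_force: 0.0
```

Request:
servo_tool([
  {"linear": [0,0,0],"rot": [0,0,0.25]},
  {"linear": [0,0,0],"rot": [0,0,0.5]},
  {"linear": [0,0,0],"rot": [0,0,0.75]},
  {"linear": [0,0,0],"rot": [0,0,1.0]},
  {"linear": [0,0,0],"rot": [0,0,1.0]},
  {"linear": [0,0,0],"rot": [0,0,1.0]},
  {"linear": [0,0,0],"rot": [0,0,1.0]},
  {"linear": [0,0,0],"rot": [0,0,1.0]},
])

```text
clock: 20.4
eef_pos: [461.0, -11.3, 178.6]
tcp_rot: [0.0, 0.843, -0.539, -0.0]
force: [-0.3, -0.4, 0.3]
gripper_width: 59.4
finger_force: 0.0
```

```bash
python3 -c "
from dial import *
snap('wrist','w4'); meas('w4')"
```

```text
w4 line axis 22.93 centroid dir 13.89 len 15.1 start [461.7 -12.3] D [461.3 -11.2] area 176.6875 
  tip [488.6  -8.6  70. ] from D 19.69 from start 22.24 cen from D 20.13 from start 22.05 wedge axis 21.47
```

Request:
servo_tool([
  {"linear": [0,0,0],"rot": [0,0,0.25]},
  {"linear": [0,0,0],"rot": [0,0,0.5]},
  {"linear": [0,0,0],"rot": [0,0,0.75]},
  {"linear": [0,0,0],"rot": [0,0,1.0]},
  {"linear": [0,0,0],"rot": [0,0,1.0]},
])

```text
clock: 20.87
eef_pos: [461.0, -11.3, 178.6]
tcp_rot: [0.0, 0.951, -0.31, 0.0]
force: [-0.6, 0.0, -0.4]
gripper_width: 59.7
finger_force: 0.0
```

Request:
servo_tool([
  {"linear": [0,0,0],"rot": [0,0,0.25]},
  {"linear": [0,0,0],"rot": [0,0,0.5]},
  {"linear": [0,0,0],"rot": [0,0,0.75]},
  {"linear": [0,0,0],"rot": [0,0,1.0]},
  {"linear": [0,0,0],"rot": [0,0,1.0]},
  {"linear": [0,0,0],"rot": [0,0,1.0]},
  {"linear": [0,0,0],"rot": [0,0,1.0]},
  {"linear": [0,0,0],"rot": [0,0,1.0]},
])

```text
clock: 21.53
eef_pos: [461.0, -11.3, 178.6]
tcp_rot: [0.0, 0.998, -0.069, -0.0]
force: [0.9, 0.1, -0.5]
gripper_width: 59.8
finger_force: 0.0
```

```bash
python3 -c "
from dial import *
snap('wrist','w5'); meas('w5')"
```

```text
w5 line axis 22.6 centroid dir 15.22 len 15.6 start [461.8 -12.1] D [461.3 -11.2] area 190.6875 
  tip [488.9  -8.8  70. ] from D 19.26 from start 21.43 cen from D 20.23 from start 21.87 wedge axis 23.18
```

Request:
servo_tool([
  {"linear": [0,0,0],"rot": [0,0,0.25]},
  {"linear": [0,0,0],"rot": [0,0,0.5]},
  {"linear": [0,0,0],"rot": [0,0,0.75]},
  {"linear": [0,0,0],"rot": [0,0,1.0]},
  {"linear": [0,0,0],"rot": [0,0,1.0]},
])

```text
clock: 22.0
eef_pos: [461.0, -11.3, 178.6]
tcp_rot: [-0.0, 0.983, 0.183, -0.0]
force: [-0.6, 0.0, -0.0]
gripper_width: 60.0
finger_force: 0.0
```

Request:
servo_tool([
  {"linear": [0,0,0],"rot": [0,0,0.25]},
  {"linear": [0,0,0],"rot": [0,0,0.5]},
  {"linear": [0,0,0],"rot": [0,0,0.75]},
  {"linear": [0,0,0],"rot": [0,0,1.0]},
  {"linear": [0,0,0],"rot": [0,0,1.0]},
  {"linear": [0,0,0],"rot": [0,0,1.0]},
  {"linear": [0,0,0],"rot": [0,0,1.0]},
  {"linear": [0,0,0],"rot": [0,0,1.0]},
])

```text
clock: 22.67
eef_pos: [461.0, -11.3, 178.6]
tcp_rot: [0.0, 0.909, 0.418, 0.0]
force: [0.0, -0.2, 1.2]
gripper_width: 59.8
finger_force: 0.0
```

```bash
python3 -c "
from dial import *
snap('wrist','w6'); meas('w6'); print(ctrl.read_state()['q'])"
```

```text
w6 line axis 23.1 centroid dir 16.4 len 15.3 start [461.7 -12. ] D [461.3 -11.2] area 188.0 
  tip [489.3  -8.4  70. ] from D 19.97 from start 21.84 cen from D 20.61 from start 22.04 wedge axis 22.7
[ 3.16948861e-01  1.12772900e-01 -2.41245179e-01 -2.91972199e-05
 -1.21683201e+00  2.11700221e+00]
```

Line is at 22.9° and wedge at 22.0°, about 0.5 mm apart on the scale. That is within measurement error, so I hand in.

```bash
python3 -c "
from station import ctrl
print(ctrl.close_job())"
```

```text
the job is handed in; nothing more can be done
None
```

I handed the job in at about 23 s: the jar stands upright within about 2 mm of the plate centre, the selector points at the ring, and the dial line is within about 1° of the wedge; the hand-in gave no verdict.

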